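# Load and clamp a lead-frame carrier in the bonder's workholder

## Robot

A 6-joint arm with a two-finger parallel gripper is mounted at the origin on the work surface. World frame = base frame: x ahead of the robot, y to its left, z up, the work surface at z = 0. Lengths are in m, angles in rad, forces in N, time in s.
With the tool pointing down it reaches from about 0.375 to 0.9 m from the base axis. Payload 3.1 kg.
Tool frame: the origin (TCP) lies where the fingers leave the gripper's body, on its centre line; the fingertips stand 73 mm ahead of it and the grasp point (between the pads) lies 54 mm ahead of it; z points along the fingers, y is the line along which they close (so a half turn about z gives the same grasp; the last joint's range is limited). The gripper opens to 85 mm and grips with 20 to 120 N. Pads are 22 mm wide; open, the fingers measure 114 mm over their backs; the gripper's body (76 mm by 85 mm) begins 54 mm behind the grasp point. The pads swing forward as they close: fully open they stand 13 mm farther back than shut.
Start: joints at [-1.296, 0.527, 1.433, -0, 1.181, -0.178], TCP at [0.273, -0.562, 0.304] pointing down, gripper open.
Joint ranges: [-3.08, 3.08], [-0.75, 2.2], [0.22, 2.44], [-1.43, 4.57], [0, 2.65], [-2.85, 2.85]. Speed limits (rad/s): [2.79, 2.79, 3.14, 3.14, 3.14, 3.14].

## Interface

Orientations are given as a unit quaternion [x, y, z, w].
In Python, from station import manip gives the robot as it stands.
- The arm moves only by the tool step_arm, never from a script. Its argument "moves" is one flat list of numbers, 5 for each row, row after row: the opening, from 0 (shut) to 1 (fully open), then the shift along the world's x, y, z scaled (see below), then the turn about the world's z scaled (see below). In form: [fingers, x, y, z, yaw, fingers, x, y, z, yaw, ...]. A call has 1 to 12 rows; each row is the pose to reach, as a shift and turn from the pose commanded when the call began, turning the shorter way round; what a row does not reach only later rows make up. The controller multiplies each number of a shift by 200 mm and each number of a turn by pi rad. A row lasts 1/8 s, in which the tool goes at most 62.5 mm and 10.7 degrees, less where a joint would pass 70% of its speed; a pose out of reach is approached as far as the arm can. A call with a number of a shift or a turn outside -1 to 1 is refused whole. A call with a gripper value outside its range is refused whole. The fingers move at their own pace and stop on an object; "grip_force" is the grip in N (left out, the last holds). Time passes only in rows, so rows that repeat a pose let the fingers close. It gives the time, the measured TCP pose, the force, the opening and the grip force at its end, in the units of the state.
- manip.sense(): the state, without advancing time (a new reading comes with each control period).
- manip.snapshot(name): name is "scene" or "side" or "wrist"; returns a dict with "color" (384x512x3 uint8, blue, green, red), "z_map" (384x512 float32, m along the optical axis (not along the pixel's ray), 0 where there is no reading), "fovy" (degrees; the focal length in pixels is half the picture's height over the tangent of half this angle, whatever the lens; pixels are square), "cx", "cy" (the principal point, pixels), "R" (3x3) and "t" (3): a world point X has camera coordinates R X + t; the wrist camera has in their place "mount" (4x4, takes a point from camera to tool coordinates, whose origin is the TCP and whose axes are the flange's). Camera axes: x right, y down, z forward; pixel columns grow to the right and rows downward; lengths in m; the calibration is good to about 2 mm. A picture is of the moment at which its call begins: read the wrist's pose just before it.
- manip.sign_off(): hands the job in; it is judged then, once.
The state is a dict: "t": time; "q": joint angles; "qd": joint speeds; "tau": joint torques, N m; "tcp_pos": TCP position; "tool_rot": TCP orientation; "force": force on the tool from outside, world axes, zero at the start; "ft_torque": the same for the moment, N m; "finger_gap": opening from 0.0 (shut) to 1.0 (fully open); "gripper_force": force on a finger pad.
Only numpy, scipy, OpenCV 4.12 (cv2) and the standard library are available. Lean on these libraries where they do the work, as an engineer would, in place of code of your own. Each camera call takes 0.05 s, during which the arm holds its last target. There are 200 camera calls.

## Task

Load the carrier with the gold lead frames onto the seat of the workholder, between the fence and the open jaw: keep it level and set it down, do not drop it. Push the red wing key fully home on the square spindle, then turn it clockwise to its stop so that the jaw clamps the carrier against the fence. Leave the key on the spindle, let go, and leave the other things on the bench where they are.

Things in the scene. Friction and masses are not known exactly. Their poses are not given: they have to be found in the camera images.
- stage: XY stage, fixed: white plinth 170 (x) x 270 (y) x 30 mm; on it slides and a black workholder plate 110 x 236 mm, top at 74 mm. Origin: centre of plinth's underside, z up. Along y: fixed steel fence at the +y end, moving jaw mid-way, square spindle at the -y end. Micrometers jut 38 mm past the plinth's -x side (y +50 mm, 40 mm high) and 33 mm past its +y side (x +25 mm, 56 mm high).
- seat (a point): On top of the aluminium seat, 82 mm above the bench, axes as the stage's: the clamped carrier's origin lies here. Seat 44 mm wide (x), y -40 to +45 mm. Fence face 50 mm to +y, 13 mm above the seat. Two cheeks, 10 mm above the seat, 62 mm apart in x, only at y +29 to +50 mm. The rest of the seat's sides is free, down to the plate 8 mm below.
- jaw_face (a point): Middle of the moving jaw's steel face towards the fence, axes as the stage's; jaw 52 mm wide (x), 13 mm above the seat. With the spindle at 0 it is 108 mm from the fence; it advances 7.3 mm per rad. Spring-backed: it stops on the carrier (pressing with under 10 N) while the spindle turns on to its stop. Driven by the spindle only.
- spindle (a joint): Turn of the square clamping spindle, rad: 0 to 0.25 at the start (jaw open), grows clockwise seen from above, end stop at 1.4 (clamped). It stays where it is left; turning it takes 0.2 to 0.3 N m.
- collar (a point): On the spindle's axis, on top of its round collar (36 mm in diameter), 86 mm above the bench, 78 mm to -y of the stage's origin. Turns with the spindle: its x and y are square to the flats of the 16 x 16 mm steel shaft that stands 20 mm up from here (the last 4 mm a cone, 10 mm in diameter at the tip). z up.
- carrier: Dark plate with three gold lead-frame strips, 56 (x) x 100 (y) x 14 mm, 0.14 to 0.28 kg, lying flat on the bench. Origin: centre of its underside, z up. The same after a half turn. It can be gripped across its 56 mm width at mid-length, on the bench and on the seat.
- key: Red wing handle on a steel hub, 0.10 to 0.17 kg, standing on the bench socket down. Origin: centre of the hub's lower face, z up. Hub 30 x 30 x 26 mm; blind socket below 17.6 mm square, 22 mm deep, flats square to x and y (fits the spindle in four ways, 5 degrees of play). Wing: flat-sided bar 68 mm long (x), 16 mm wide (y), from 26 to 56 mm height. Fully home, the hub rests on the collar.
- pack_white: Bystander: white 51 mm square chip tray (waffle pack), 9 mm tall. Origin: centre of its underside.
- pack_blue: Bystander: blue 51 mm square chip tray (waffle pack), 9 mm tall. Origin: centre of its underside.
- bottle: Bystander: small amber dropper bottle with a black cap, 40 mm in diameter, 85 mm tall, standing. Origin: centre of its underside.
- tweezers: Bystander: steel tweezers lying flat, about 140 mm long, 7 mm tall. Origin: its underside, mid-length.
- driver: Bystander: screwdriver with a blue handle lying flat, 160 mm long, 26 mm tall. Origin: its underside, mid-length.
- loupe: Bystander: grey metal eye loupe, 42 mm in diameter, 36 mm tall, standing. Origin: centre of its underside.
- dish: Bystander: shallow white round dish, 80 mm in diameter, 16 mm tall. Origin: centre of its underside.

How it is judged:
By the outcome, as a careful person would: the job done as asked, in the order asked, and still so for the second after the job is handed in, with the robot touching nothing.
It also fails if it takes over 72 s, if anything falls off the work surface, if the arm or the gripper's body presses on something with over 40 N, if the wrist force passes 120 N, or if a joint passes its speed limit or range.

## Working session

There is one attempt and no reset: what is moved stays moved. The work goes in short steps, Python scripts to look and compute and a tool call to move; the robot and the scene stay as the last step left them, time stands still between calls to the robot, and variables do not carry over. Pictures are saved under pics/ and viewed, at most 10 in all, crops included, and the job is handed in when it is done.

Besides the shell and the picture viewer there is one more tool, called after "Emit:" as name(argument=value, ...), one argument or row to a line, values as JSON. step_arm: Moves the arm, as the interface text tells. Its arguments: {"type":"object","properties":{"moves":{"type":"array","items":{"type":"number"}},"grip_force":{"type":"number"}},"required":["moves"]}

```bash
mkdir -p pics; cat > h.py <<'E'
import numpy as np, cv2, pickle
from station import manip
from scipy.spatial.transform import Rotation as Ro
def snap(name):
    s=manip.sense(); d=manip.snapshot(name)
    if 'mount' in d:
        T=np.eye(4); T[:3,:3]=Ro.from_quat(s['tool_rot']).as_matrix(); T[:3,3]=s['tcp_pos']
        M=T@np.array(d['mount']); d['R']=M[:3,:3].T; d['t']=-d['R']@M[:3,3]
    d['R']=np.array(d['R']); d['t']=np.array(d['t'])
    d['f']=d['color'].shape[0]/2/np.tan(np.radians(d['fovy'])/2)
    return d
def rays(d,uv):
    uv=np.atleast_2d(uv).astype(float)
    c=np.c_[(uv[:,0]-d['cx'])/d['f'],(uv[:,1]-d['cy'])/d['f'],np.ones(len(uv))]
    return -d['R'].T@d['t'], c@d['R'], c
def onplane(d,uv,z):
    o,r,_=rays(d,uv); return o+r*((z-o[2])/r[:,2])[:,None]
def cloud(d):
    h,w=d['z_map'].shape; u,v=np.meshgrid(np.arange(w),np.arange(h))
    o,r,_=rays(d,np.c_[u.ravel(),v.ravel()])
    return (o+r*d['z_map'].reshape(-1,1)).reshape(h,w,3)
def proj(d,X):
    c=np.atleast_2d(X)@d['R'].T+d['t']; return c[:,:2]/c[:,2:]*d['f']+[d['cx'],d['cy']]
E
python3 - <<'E'
from h import *
for n in ('scene','side'):
    d=snap(n); cv2.imwrite(f'pics/{n}0.png',d['color']); print(n,d['fovy'],-d['R'].T@d['t'],(d['z_map']>0).mean())
s=manip.sense(); print(s)
E
```

```text
scene 47.35071109196041 [ 1.51021804 -0.05149706  0.94762802] 0.9958902994791666
side 50.26314491846782 [-0.10054815 -0.76381765  1.16282797] 0.995880126953125
{'t': 0.1, 'q': array([-1.29649345e+00,  5.28403478e-01,  1.43378103e+00,  2.97482742e-05,
        1.18141427e+00, -1.78521565e-01]), 'qd': array([-5.26973317e-04, -2.59047580e-03, -2.49742636e-03,  4.00961327e-04,
        6.60597787e-04, -9.98850889e-05]), 'tau': array([-4.63773267e-05, -4.43304527e+01, -1.78586054e+01, -1.81982427e-04,
        3.87387903e-03, -6.91992128e-06]), 'tcp_pos': array([ 0.27332226, -0.56150333,  0.30301055]), 'tool_rot': array([ 9.74478840e-01,  2.24477134e-01, -3.42797381e-05, -1.00257204e-03]), 'force': array([-0.25300308,  0.2951825 , -0.58430924]), 'ft_torque': array([ 0.00549447, -0.00222465,  0.04674841]), 'gripper_force': 0.0, 'finger_gap': 1.0004578371834234}
```

View pics/scene0.png

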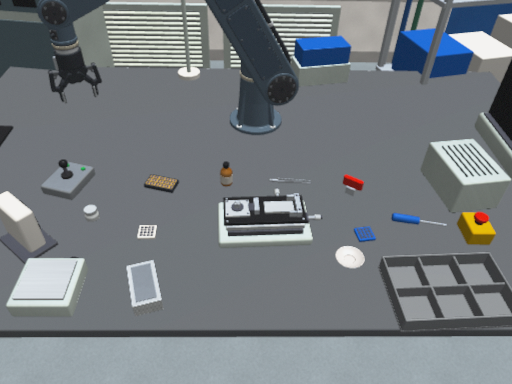

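View pics/side0.png

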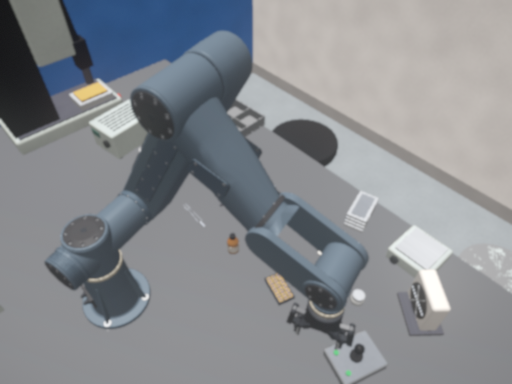

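The scene picture shows the carrier at about (161,184), the key at (352,184), the stage centred at (265,217) with its collar at (237,208), the bottle at (227,175) and the tweezers at (290,181). The side view shows the carrier at (279,288); the arm hides most of the rest.

```bash
python3 - <<'E'
from h import *
d=snap('scene'); P=cloud(d); 
def blob(m,lab):
    X=P[m]; print(lab,len(X),'mean',X.mean(0).round(4),'min',X.min(0).round(3),'max',X.max(0).round(3))
    r=cv2.minAreaRect((X[:,:2]*1000).astype(np.float32)); print('  rect',[np.round(k,1) for k in r])
def box(u0,u1,v0,v1):
    b=np.zeros((384,512),bool); b[v0:v1,u0:u1]=1; return b
blob(box(140,185,170,196)&(P[...,2]>.009),'carrier')
hsv=cv2.cvtColor(d['color'],cv2.COLOR_BGR2HSV)
red=((hsv[...,0]<8)|(hsv[...,0]>172))&(hsv[...,1]>150)&(hsv[...,2]>70)
blob(box(335,370,170,195)&red,'wing')
blob(box(335,370,170,200)&(P[...,2]>.01),'key')
blob(box(210,330,190,250)&(P[...,2]>.02)&(P[...,2]<.034),'plinth')
blob(box(210,330,190,250)&(P[...,2]>.068)&(P[...,2]<.12),'holder')
blob(box(216,236,160,188)&(P[...,2]>.01),'bottle')
E
```

```text
carrier 379 mean [ 0.4193 -0.3129  0.0271] min [ 0.363 -0.371  0.009] max [ 1.51  -0.051  0.948]
  rect [array([ 938.8, -215.9]), array([1184.1,  110.7]), np.float64(10.7)]
wing 187 mean [0.4472 0.3016 0.0556] min [ 0.413 -0.051  0.025] max [1.51  0.334 0.948]
  rect [array([969.2, 144.2]), array([  62., 1149.]), np.float64(73.2)]
key 273 mean [0.4562 0.2985 0.0571] min [ 0.408 -0.051  0.01 ] max [1.51  0.336 0.948]
  rect [array([967. , 145.6]), array([  64.1, 1154. ]), np.float64(73.2)]
plinth 1062 mean [ 6.469e-01 -5.000e-04  2.860e-02] min [ 0.505 -0.125  0.02 ] max [0.683 0.151 0.034]
  rect [array([594.4,  13.7]), array([167.9, 270.6]), np.float64(2.6)]
holder 2242 mean [0.5999 0.0132 0.0795] min [ 0.531 -0.105  0.068] max [0.654 0.168 0.111]
  rect [array([590.2,  32. ]), array([118.3, 270.3]), np.float64(2.1)]
bottle 232 mean [ 0.4104 -0.1023  0.0558] min [ 0.379 -0.124  0.01 ] max [ 1.51  -0.051  0.948]
  rect [array([945. , -87.7]), array([1132.1,   39.4]), np.float64(1.7)]
```

Emit:
step_arm(
  moves=[1,0.6,1.0,0,0,1,0.6,1.0,0,0,1,0.6,1.0,0,0,1,0.6,1.0,0,0,1,0.6,1.0,0,0,1,0.6,1.0,0,0],
)

```text
t: 0.9
tcp_pos: [0.3935, -0.3624, 0.304]
tool_rot: [0.974, 0.225, -0.0, 0.0]
force: [-0.7, -0.2, 0.0]
finger_gap: 0.996
gripper_force: 0.0
```

```bash
python3 - <<'E'
from h import *
d=snap('wrist'); cv2.imwrite('pics/w1.png',d['color']); print(d['mount'],manip.sense()['tcp_pos'],-d['R'].T@d['t'],d['fovy'])
P=cloud(d); m=(P[...,2]>.008)&(P[...,2]<.02)&(d['z_map']>0)
n,l,st,c=cv2.connectedComponentsWithStats(m.astype(np.uint8))
for i in range(1,n):
    if st[i,4]>1500:
        X=P[l==i]; print(st[i],np.percentile(X,[2,50,98],axis=0).round(4).tolist()); r=cv2.minAreaRect((X[:,:2]*1000).astype(np.float32)); print(r)
E
```

```text
[[-1.15532200e-04 -9.63402971e-01 -2.68057276e-01  6.74154009e-02]
 [ 9.99999878e-01  1.76032509e-05 -4.94264555e-04 -8.20841596e-04]
 [ 4.80894620e-04 -2.68057300e-01  9.63402851e-01 -6.99716824e-02]
 [ 0.00000000e+00  0.00000000e+00  0.00000000e+00  1.00000000e+00]] [ 0.39324165 -0.36294682  0.30391629] [ 0.4537698  -0.33209116  0.37392184] 66.30299200945701
[ 180   96   91   89 3799] [[0.3697, -0.3656, 0.0126], [0.4032, -0.3163, 0.0145], [0.4354, -0.2696, 0.0163]]
((401.8553466796875, -317.66448974609375), (100.10526275634766, 56.1376953125), 73.9862060546875)
```

View pics/w1.png

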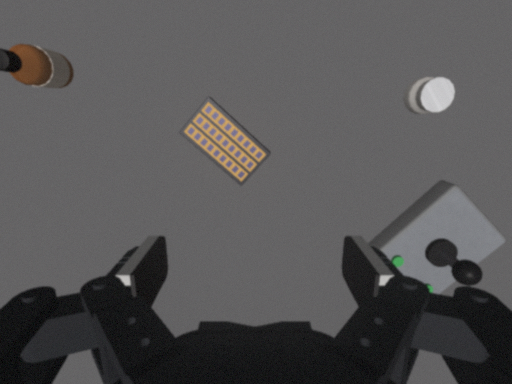

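The wrist picture shows the carrier centred near (226,141). The fingertips are at about (150,245) and (355,245), and there is free bench around the carrier.

Emit:
step_arm(
  moves=[0.8,0.042,0.2235,-0.2,0.267,0.8,0.042,0.2235,-0.4,0.267,0.8,0.042,0.2235,-0.6,0.267,0.8,0.042,0.2235,-0.7,0.267,0.8,0.042,0.2235,-0.7,0.267,0.8,0.042,0.2235,-0.7,0.267,0.8,0.042,0.2235,-0.7,0.267,0.8,0.042,0.2235,-0.7,0.267],
)

```text
t: 1.95
tcp_pos: [0.4018, -0.3178, 0.1642]
tool_rot: [0.799, 0.601, 0.0, 0.0]
force: [0.5, -0.6, 0.1]
finger_gap: 0.798
gripper_force: 0.0
```

```bash
python3 - <<'E'
from h import *
s=manip.sense(); d=snap('wrist'); cv2.imwrite('pics/w2.png',d['color'])
P=cloud(d); R=Ro.from_quat(s['tool_rot']); T=R.inv().apply(P.reshape(-1,3)-s['tcp_pos']).reshape(P.shape)
m=(T[...,2]>.02)&(T[...,2]<.09)&(np.abs(T[...,1])<.06)&(d['z_map']>0)&(abs(T[...,0])<.03)
for sg in(-1,1):
    X=T[m&(np.sign(T[...,1])==sg)]; print(sg,X[:,2].max(),X[X[:,2]>X[:,2].max()-.006].mean(0), np.abs(X[X[:,2]>X[:,2].max()-.01][:,1]).min())
m=(P[...,2]>.008)&(P[...,2]<.02)&(d['z_map']>0)
n,l,st,c=cv2.connectedComponentsWithStats(m.astype(np.uint8))
for i in range(1,n):
    if st[i,4]>1500:
        X=P[l==i]; print(st[i],np.median(X[:,2]),cv2.minAreaRect((X[:,:2]*1000).astype(np.float32)))
print(s['tcp_pos'],R.as_matrix()[:,1],s['finger_gap'])
E
```

```text
-1 0.06628621694835797 [ 0.00172752 -0.03538175  0.06253052] 0.034587347390032046
1 0.066281957311278 [0.00132551 0.03356677 0.06246005] 0.03293034623147549
[ 218  133   75  123 8719] 0.014424584693287223 ((401.6814270019531, -317.63812255859375), (100.32662963867188, 56.052127838134766), 73.93722534179688)
[ 0.40183595 -0.31781828  0.16424465] [ 9.60910122e-01 -2.76859386e-01  7.86243348e-04] 0.7983951810651495
```

View pics/w2.png

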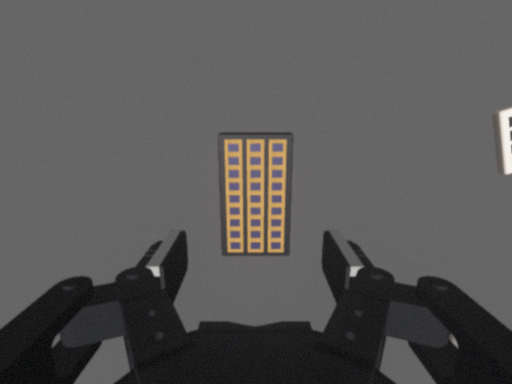

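The picture shows the carrier, spanning about (218..293, 133..256), lying square to and centred between the fingers.

Emit:
step_arm(
  moves=[0.8,0,0,-0.2,0,0.8,0,0,-0.38,0,0.8,0,0,-0.461,0,0.8,0,0,-0.461,0,0.6,0,0,-0.461,0,0.5,0,0,-0.461,0,0.5,0,0,-0.461,0,0.5,0,0,-0.461,0,0.5,0,0,-0.461,0],
  grip_force=50,
)

```text
t: 3.12
tcp_pos: [0.4023, -0.3177, 0.0729]
tool_rot: [0.799, 0.602, 0.0, 0.001]
force: [-0.6, 0.3, 6.0]
finger_gap: 0.638
gripper_force: 54.4
```

Emit:
step_arm(
  moves=[0.5,0,0,0.1,0,0.5,0,0,0.4,0,0.5,0,0,0.7,0,0.5,0,0,1.0,0,0.5,0.32,0.25,1.0,0.04,0.5,0.64,0.5,1.0,0.08,0.5,0.96,0.74,1.0,0.103,0.5,0.96,0.74,1.0,0.103,0.5,0.96,0.74,1.0,0.103,0.5,0.96,0.74,1.0,0.103],
)

```text
t: 4.38
tcp_pos: [0.593, -0.1688, 0.271]
tool_rot: [0.691, 0.723, -0.001, -0.001]
force: [0.1, -0.5, -2.6]
finger_gap: 0.641
gripper_force: 54.8
```

```bash
python3 - <<'E'
from h import *
s=manip.sense(); d=snap('wrist'); cv2.imwrite('pics/w3.png',d['color']); pickle.dump(d,open('w3.pkl','wb'))
print(s['tcp_pos'],s['tool_rot'],s['force'],s['finger_gap'])
E
```

```text
[ 0.59297683 -0.16880952  0.27097076] [ 6.90910666e-01  7.22939151e-01 -6.17879416e-04 -1.02646015e-03] [ 0.13630707 -0.45650365 -2.57071372] 0.6406669866414646
```

View pics/w3.png

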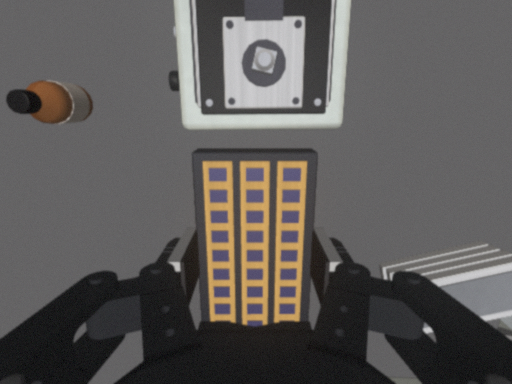

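The picture shows the carrier held level and straight between the pads, with the spindle at about (264,60) and the black plate's near edge at row 113. I will move forward to see the fence and jaw.

Emit:
step_arm(
  moves=[0.5,0,0.2,0.3,0,0.5,0,0.45,0.4,0,0.5,0,0.45,0.4,0,0.5,0,0.45,0.4,0,0.5,0,0.45,0.4,0],
)

```text
t: 5.05
tcp_pos: [0.593, -0.0808, 0.3506]
tool_rot: [0.692, 0.722, -0.001, -0.001]
force: [0.3, 0.3, -1.6]
finger_gap: 0.639
gripper_force: 54.9
```

```bash
python3 - <<'E'
from h import *
s=manip.sense(); d=snap('wrist'); cv2.imwrite('pics/w4.png',d['color']); pickle.dump(d,open('w4.pkl','wb'))
print(s['tcp_pos'],s['tool_rot'],s['force'],s['finger_gap'])
P=cloud(d)
for lab,lo,hi in(('plinth',.024,.036),('plate',.07,.078),('seat/..',.079,.085),('top',.091,.099)):
    m=((P[...,2]>lo)&(P[...,2]<hi)&(d['z_map']>0)&(np.abs(P[...,0]-.594)<.1)&(np.abs(P[...,1]-.014)<.15)).astype(np.uint8)
    n,l,st,c=cv2.connectedComponentsWithStats(m)
    for i in range(1,n):
        if st[i,4]>150:
            X=P[l==i]; r=cv2.minAreaRect((X[:,:2]*1000).astype(np.float32)); print(lab,st[i],X[:,2].mean().round(4),[np.round(k,1) for k in r])
E
```

```text
[ 0.59303984 -0.08078552  0.35055936] [ 6.92066418e-01  7.21832857e-01 -6.93351861e-04 -9.58815522e-04] [ 0.26471957  0.31959972 -1.61725483] 0.6386117348412436
plinth [186   0  14  37 380] 0.0292 [array([510.8,  87.8]), array([16.6, 38.9]), np.float64(2.6)]
plinth [ 309    0   19  187 1862] 0.0292 [array([6.672e+02, 1.000e-01]), array([ 16.7, 226.3]), np.float64(3.0)]
plinth [ 189   48   18  102 1112] 0.0293 [array([515.6,  -6.2]), array([ 16.5, 124.1]), np.float64(3.0)]
plate [ 204    0  106  148 8565] 0.0739 [array([590.2,  19.8]), array([110.3, 153.5]), np.float64(2.8)]
seat/.. [ 235    0   44   85 3505] 0.0819 [array([588.3,  53.5]), array([44.1, 80.8]), np.float64(2.7)]
seat/.. [ 229  113   58   35 1494] 0.0823 [array([593.3, -36.5]), array([65.8, 38.1]), np.float64(2.4)]
top [233  99  49  14 658] 0.0948 [array([591.4,  -9.6]), array([51.4, 13.4]), np.float64(2.4)]
```

View pics/w4.png

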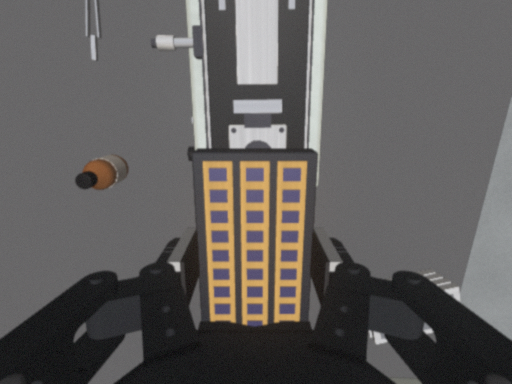

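The picture shows the jaw's steel face strip at rows 99–113 and the seat at (235..279, 0..85). The fence is still out of view above, so I will go further forward.

Emit:
step_arm(
  moves=[0.5,0,0.25,0,0,0.5,-0.01,0.5,0,0,0.5,-0.01,0.5,0,0,0.5,-0.01,0.5,0,0,0.5,-0.01,0.5,0,0],
)

```text
t: 5.72
tcp_pos: [0.5921, 0.0192, 0.3514]
tool_rot: [0.692, 0.722, -0.0, -0.0]
force: [0.3, -0.0, -2.1]
finger_gap: 0.637
gripper_force: 54.8
```

```bash
python3 - <<'E'
from h import *
s=manip.sense(); d=snap('wrist'); cv2.imwrite('pics/w5.png',d['color'][:260])
R=Ro.from_quat(s['tool_rot']); print(s['tcp_pos'],s['tool_rot'],s['force'],s['finger_gap'],'toolx deg',np.degrees(np.arctan2(*R.as_matrix()[[1,0],0])))
P=cloud(d)
def rects(lab,lo,hi,sel,mn=100):
    m=((P[...,2]>lo)&(P[...,2]<hi)&(d['z_map']>0)&sel).astype(np.uint8)
    n,l,st,c=cv2.connectedComponentsWithStats(m)
    for i in range(1,n):
        if st[i,4]>mn:
            X=P[l==i]; r=cv2.minAreaRect((X[:,:2]*1000).astype(np.float32)); print(lab,st[i],X[:,2].mean().round(4),[np.round(k,1) for k in r])
st_=(np.abs(P[...,0]-.594)<.1)&(np.abs(P[...,1]-.014)<.2)
rects('plinth',.024,.036,st_);rects('plate',.07,.078,st_);rects('seat',.079,.085,st_);rects('top',.0895,.099,st_)
T=R.inv().apply(P.reshape(-1,3)-s['tcp_pos']).reshape(P.shape)
m=(T[...,2]>.05)&(T[...,2]<.066)&(np.abs(T[...,1])<.031)&(d['z_map']>0)
X=T[m]; print('carrier tool frame', X.min(0),X.max(0), np.polyfit(X[:,0],X[:,2],1),np.polyfit(X[:,1],X[:,2],1),np.median(X[:,2]))
print(cv2.minAreaRect((X[:,:2]*1000).astype(np.float32)))
E
```

```text
[0.59206369 0.01916858 0.35137984] [ 6.91945789e-01  7.21949414e-01 -2.61907215e-04 -8.51270723e-06] [ 0.27763854 -0.04969105 -2.05495855] 0.6373377654948925 toolx deg 92.43133417577307
plinth [ 186   58   84   66 1311] 0.0291 [array([535.6, 128.4]), array([129.6,  62.2]), np.float64(40.2)]
plinth [ 280   58   40   93 1310] 0.0292 [array([647.5,  92.9]), array([ 48.8, 117.1]), np.float64(5.9)]
plinth [191 133  12  19 113] 0.0289 [array([512.5,  41.4]), array([15.5, 23.6]), np.float64(10.5)]
plate [ 204   67   99   81 4364] 0.0739 [array([586.7,  87.1]), array([110.5,  88.4]), np.float64(2.4)]
seat [ 234   98   39   50 1922] 0.0819 [array([587.4,  71.1]), array([43.6, 54.2]), np.float64(2.5)]
top [ 215   79   76   35 1344] 0.0943 [array([585.8,  99.5]), array([79.4, 34.5]), np.float64(2.6)]
carrier tool frame [-0.04070394 -0.03098047  0.05004268] [0.05033844 0.03099193 0.06598927] [0.00440327 0.05832434] [0.00101181 0.05836942] 0.05838950170778366
((4.812965393066406, 0.011926651000976562), (61.97224044799805, 91.03480529785156), 89.94953155517578)
```

View pics/w5.png

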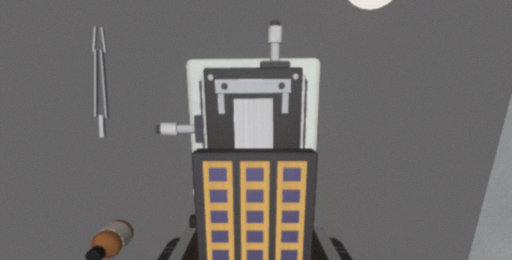

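The picture shows the fence at about (215..291, 80..93) with the cheeks at columns 221 and 285, and the carrier's front edge at row 151. I will hover just above the fence and check the gaps.

Emit:
step_arm(
  moves=[0.5,-0.019,0.155,-0.2,0.002,0.5,-0.019,0.155,-0.45,0.002,0.5,-0.019,0.155,-0.7,0.002,0.5,-0.019,0.155,-0.847,0.002,0.5,-0.019,0.155,-0.847,0.002,0.5,-0.019,0.155,-0.847,0.002,0.5,-0.019,0.155,-0.847,0.002],
)

```text
t: 6.65
tcp_pos: [0.5893, 0.0513, 0.1842]
tool_rot: [0.689, 0.725, 0.001, 0.002]
force: [0.4, 0.1, -2.7]
finger_gap: 0.64
gripper_force: 54.8
```

```bash
python3 - <<'E'
from h import *
s=manip.sense(); d=snap('wrist'); e=snap('scene')
im=np.zeros((384*1,1024//2*1,3),np.uint8)
c=cv2.resize(e['color'][185:250,205:335],(800//2*2,400)); cv2.imwrite('pics/c6.png',np.vstack([cv2.resize(d['color'][60:200,130:380],(356,200)),np.zeros((0,356,3),np.uint8)])) 
R=Ro.from_quat(s['tool_rot']); print(s['tcp_pos'],'toolx',np.degrees(np.arctan2(*R.as_matrix()[[1,0],0])),s['force'])
P=cloud(d); st_=(np.abs(P[...,0]-.594)<.1)&(np.abs(P[...,1]-.014)<.2)
c,sn=np.cos(np.radians(2.8)),np.sin(np.radians(2.8)); A=np.array([[c,sn],[-sn,c]])
Q=(P[...,:2]-[.5882,.0532])@A.T*1000
for lab,lo,hi,ymin in(('fence/cheek',.088,.0985,20),('carrier top',.105,.125,-60)):
    m=(P[...,2]>lo)&(P[...,2]<hi)&(d['z_map']>0)&(abs(Q[...,0])<45)&(Q[...,1]<70)&(Q[...,1]>ymin); X=Q[m]
    print(lab,len(X),np.percentile(X,[0.5,99.5],axis=0).round(1),np.median(P[m][:,2]))
    if len(X)>50: print(cv2.minAreaRect(X.astype(np.float32)))
m=(abs(Q[...,0])<10)&(P[...,2]>.088)&(P[...,2]<.0985)&(Q[...,1]>20); print('fence face y',np.percentile(Q[m][:,1],[1,99]))
E
```

```text
[0.58927428 0.05131268 0.18421057] toolx 92.87479763404133 [ 0.42313334  0.14720872 -2.74406983]
fence/cheek 4513 [[-39.2  30.5]
 [ 39.4  63.9]] 0.09481577214379408
((0.05252838134765625, 46.543548583984375), (80.17257690429688, 34.56005096435547), 0.2178274393081665)
carrier top 3466 [[-36.6 -40. ]
 [ 37.2  48.3]] 0.12460828242427176
((0.2404632568359375, 3.1840553283691406), (79.59453582763672, 90.39495849609375), 0.018430093303322792)
fence face y [49.79292621 63.45707802]
```

Emit:
step_arm(
  moves=[0.5,-0.004,-0.006,0,0,0.5,-0.004,-0.006,-0.04,0,0.5,-0.004,-0.006,-0.08,0,0.5,-0.004,-0.006,-0.11,0,0.5,-0.004,-0.006,-0.13,0,0.5,-0.004,-0.006,-0.135,0,0.5,-0.004,-0.006,-0.135,0,0.5,-0.004,-0.006,-0.135,0],
)

```text
t: 7.75
tcp_pos: [0.5874, 0.0505, 0.1555]
tool_rot: [0.689, 0.725, 0.0, 0.0]
force: [-0.2, 0.1, -1.8]
finger_gap: 0.639
gripper_force: 54.8
```

```bash
python3 - <<'E'
from h import *
s=manip.sense(); d=snap('wrist'); print(s['tcp_pos'],s['force'],s['ft_torque'])
P=cloud(d); c,sn=np.cos(np.radians(2.8)),np.sin(np.radians(2.8)); A=np.array([[c,sn],[-sn,c]])
Q=(P[...,:2]-[.5882,.0532])@A.T*1000
m=(abs(Q[...,0])<20)&(P[...,2]>.0985)&(P[...,2]<.108)&(Q[...,1]>20)
print('carrier front y',np.percentile(Q[m][:,1],[97,99,100]),'top z',np.percentile(P[m][:,2],[10,50,90]))
m=(abs(Q[...,0])<20)&(P[...,2]>.088)&(P[...,2]<.0975)&(Q[...,1]>49); print('fence face',np.percentile(Q[m][:,1],[0,1,3]))
cv2.imwrite('pics/w7.png',d['color'])
E
```

```text
[0.58743911 0.05048292 0.15550007] [-0.23313491  0.05200906 -1.75990734] [0.00952225 0.03287552 0.01226657]
carrier front y [42.16808634 42.66280622 44.81793482] top z [0.09852552 0.09869568 0.09910708]
fence face [49.80418898 49.91702365 50.29282224]
```

View pics/w7.png

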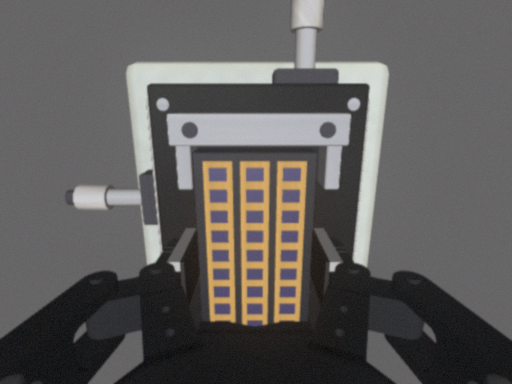

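The picture shows the carrier between the cheeks (inner edges at columns 191 and 325) with a small gap to the fence face at row 145. I will set down the last millimetre.

Emit:
step_arm(
  moves=[0.5,0.003,-0.002,-0.003,0,0.5,0.003,-0.002,-0.006,0,0.5,0.003,-0.002,-0.008,0,0.5,0.003,-0.002,-0.008,0],
)

```text
t: 8.3
tcp_pos: [0.5879, 0.0501, 0.1549]
tool_rot: [0.689, 0.725, 0.0, 0.0]
force: [-3.3, 0.1, 5.4]
finger_gap: 0.641
gripper_force: 55.7
```

Emit:
step_arm(
  moves=[0.68,0,0,0,0,0.72,0,0,0,0,0.8,0,0,0,0,0.85,0,0,0,0,0.85,0,0,0.1,0,0.85,0,0,0.3,0,0.85,0,0,0.6,0,0.85,0,0,0.8,0,0.85,0,-0.2,0.9,0,0.85,0,-0.5,0.9,0,0.85,0,-0.5,0.9,0,0.85,0,-0.5,0.9,0],
)

```text
t: 9.8
tcp_pos: [0.5875, -0.0499, 0.3333]
tool_rot: [0.689, 0.724, -0.0, -0.001]
force: [0.2, 0.8, -0.7]
finger_gap: 0.846
gripper_force: 0.0
```

```bash
cat > m.py <<'E'
from h import *
s=manip.sense(); d=snap('wrist'); P=cloud(d)
c,sn=np.cos(np.radians(2.8)),np.sin(np.radians(2.8)); A=np.array([[c,sn],[-sn,c]])
Q=(P[...,:2]-[.5882,.0532])@A.T*1000
def rect(lab,lo,hi,ymin,ymax,xm=45):
    m=((P[...,2]>lo)&(P[...,2]<hi)&(d['z_map']>0)&(abs(Q[...,0])<xm)&(Q[...,1]<ymax)&(Q[...,1]>ymin)).astype(np.uint8)
    n,l,st,_=cv2.connectedComponentsWithStats(m)
    for i in range(1,n):
        if st[i,4]>60: print(lab,st[i].tolist(),np.median(P[l==i][:,2]).round(4),[np.round(k,2) for k in cv2.minAreaRect(Q[l==i].astype(np.float32))])
E
python3 - <<'E'
from m import *
print(s['tcp_pos'],s['force'])
rect('carrier',.0952,.10,-60,70); rect('top',.088,.0952,-120,70); rect('collar',.0845,.0885,-150,-95); rect('shaft',.1035,.112,-170,-90)
cv2.imwrite('pics/w8.png',d['color'])
E
```

```text
[ 0.58748081 -0.04991334  0.33334027] [ 0.17015175  0.76553501 -0.71431701]
carrier [219, 0, 16, 15, 94] 0.0959 [array([-33.13,  56.1 ]), array([10.68, 13.9 ]), np.float64(78.46)]
carrier [267, 0, 18, 14, 80] 0.0957 [array([12.77, 56.12]), array([10.57, 16.01]), np.float64(89.38)]
carrier [281, 0, 24, 13, 120] 0.0958 [array([28.42, 56.55]), array([21.31, 10.22]), np.float64(0.36)]
carrier [231, 18, 60, 109, 5731] 0.0965 [array([-1.03, -2.53]), array([55.92, 98.97]), np.float64(0.05)]
top [219, 0, 86, 42, 1309] 0.094 [array([-0.14, 45.81]), array([79.56, 33.74]), np.float64(0.29)]
top [237, 130, 50, 14, 479] 0.0944 [array([  0.57, -62.83]), array([51.23, 13.41]), np.float64(0.16)]
collar [245, 170, 32, 31, 490] 0.0859 [array([ 6.0000e-02, -1.1738e+02]), array([34.63, 34.75]), np.float64(1.76)]
shaft [255, 185, 13, 12, 112] 0.1057 [array([   0.24, -118.26]), array([12.47, 12.73]), np.float64(89.18)]
```

View pics/w8.png

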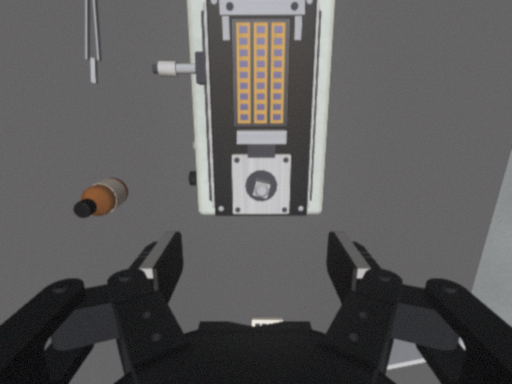

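The picture shows the carrier on the seat, spanning about (233..288, 18..127) and clear of the fence and the jaw (rows 130–144). The spindle is at (262,188). Next I will take a nearer look at the shaft's angle.

Emit:
step_arm(
  moves=[0.85,0.03,-0.3,0,0,0.85,0.03,-0.6,-0.2,0,0.85,0.03,-0.6,-0.45,0,0.85,0.03,-0.6,-0.66,0,0.85,0.03,-0.6,-0.66,0,0.85,0.03,-0.6,-0.66,0,0.85,0.03,-0.6,-0.66,0],
)

```text
t: 10.72
tcp_pos: [0.5953, -0.1697, 0.2041]
tool_rot: [0.689, 0.725, 0.001, 0.002]
force: [-0.6, -0.5, 0.1]
finger_gap: 0.846
gripper_force: 0.0
```

```bash
python3 - <<'E'
from m import *
rect('collar',.0845,.0885,-150,-95); rect('shaft',.0915,.112,-170,-90)
# sides of shaft: points between 0.089 and 0.1015
m=(P[...,2]>.0885)&(P[...,2]<.107)&(d['z_map']>0)&(abs(Q[...,0])<14)&(abs(Q[...,1]+117.4)<14)
m2=m&(P[...,2]<.1005); X=Q[m2]; print(len(X))
for lo,hi in((.1005,.1035),(.0965,.1035)):
    k=m&(P[...,2]>lo)&(P[...,2]<hi); 
    if k.sum()>10: print(lo,k.sum(),cv2.minAreaRect(Q[k].astype(np.float32)))
uv=np.argwhere(m); v0,u0=uv.min(0); v1,u1=uv.max(0); print(u0,u1,v0,v1)
pickle.dump(d,open('w9.pkl','wb'))
c=d['color'][v0-25:v1+25,u0-25:u1+25]; cv2.imwrite('pics/w9.png',cv2.resize(c,None,fx=6,fy=6,interpolation=cv2.INTER_CUBIC)); print(c.shape,s['tcp_pos'])
E
```

```text
collar [233, 9, 61, 67, 2002] 0.0859 [array([   0.52, -118.28]), array([34.88, 35.29]), np.float64(57.58)]
shaft [247, 17, 35, 43, 1069] 0.1037 [array([   0.54, -118.23]), array([16.36, 16.02]), np.float64(75.94)]
110
0.1005 438 ((0.5387578010559082, -118.24738311767578), (16.211851119995117, 16.016273498535156), 75.93724060058594)
0.0965 483 ((0.5473265647888184, -118.20491790771484), (16.312833786010742, 16.015716552734375), 75.95707702636719)
247 281 17 59Traceback (most recent call last):
  File "<stdin>", line 11, in <module>
cv2.error: OpenCV(4.12.0) /io/opencv/modules/imgproc/src/resize.cpp:4208: error: (-215:Assertion failed) !ssize.empty() in function 'resize'
```

The depth data gives a clean 16 mm square shaft at 75.9° in stage axes (spindle about 0.245 rad). Now I go to the key.

Emit:
step_arm(
  moves=[0.85,-0.1,0,0.3,0,0.85,-0.2,0.3,0.55,0,0.85,-0.3,0.6,0.55,0,0.85,-0.4,0.9,0.55,0,0.85,-0.4,1.0,0.55,0],
)

```text
t: 11.4
tcp_pos: [0.5123, 0.0327, 0.3138]
tool_rot: [0.688, 0.725, 0.001, 0.001]
force: [0.1, -0.1, 0.2]
finger_gap: 0.854
gripper_force: 0.0
```

Emit:
step_arm(
  moves=[0.85,-0.1,0.3,0,0,0.85,-0.2,0.6,0,0,0.85,-0.3,0.9,0,0,0.85,-0.32,1.0,0,0,0.85,-0.32,1.0,0,0,0.85,-0.32,1.0,0,0,0.85,-0.32,1.0,0,0],
)

```text
t: 12.28
tcp_pos: [0.4504, 0.2291, 0.3121]
tool_rot: [0.69, 0.724, 0.0, 0.0]
force: [0.4, 0.5, 0.1]
finger_gap: 0.847
gripper_force: 0.0
```

```bash
cat > k.py <<'E'
from h import *
s=manip.sense(); d=snap('wrist'); P=cloud(d)
M=Ro.from_quat(s['tool_rot']).as_matrix(); print(s['tcp_pos'],'tooly deg',np.degrees(np.arctan2(M[1,1],M[0,1])))
b=(abs(P[...,0]-.444)<.06)&(abs(P[...,1]-.305)<.06)&(d['z_map']>0)
for lab,lo,hi in(('wingtop',.0525,.06),('all',.02,.06)):
    m=b&(P[...,2]>lo)&(P[...,2]<hi); print(lab,m.sum(),np.median(P[m][:,2]),cv2.minAreaRect((P[m][:,:2]*1000).astype(np.float32)))
E
python3 - <<'E'
from k import *
cv2.imwrite('pics/w10.png',d['color'])
E
```

```text
[0.45035277 0.22910028 0.31205855] tooly deg 2.805159775105366
wingtop 958 0.05588960410388277 ((431.3621520996094, 307.6819763183594), (67.42909240722656, 16.042905807495117), 54.78254318237305)
all 1261 0.055559554806870026 ((431.28546142578125, 307.736328125), (67.42926788330078, 29.828386306762695), 54.767845153808594)
```

View pics/w10.png

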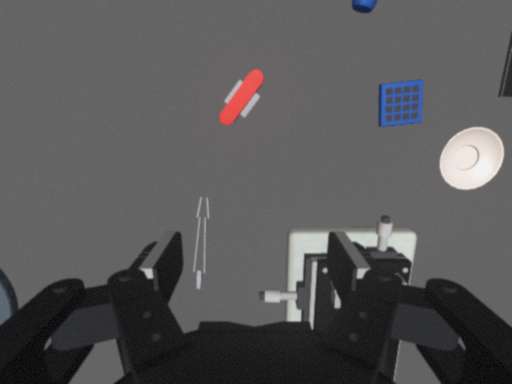

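The picture shows the key's wing from about (221,122) to (263,72) with the hub visible on both sides, and nothing near it. I will align over it.

Emit:
step_arm(
  moves=[0.5,-0.0953,0.393,0,-0.05,0.5,-0.0953,0.393,-0.2,-0.1,0.5,-0.0953,0.393,-0.4,-0.16,0.5,-0.0953,0.393,-0.56,-0.211,0.5,-0.0953,0.393,-0.56,-0.211,0.5,-0.0953,0.393,-0.56,-0.211,0.5,-0.0953,0.393,-0.56,-0.211],
)

```text
t: 13.2
tcp_pos: [0.4319, 0.3088, 0.2013]
tool_rot: [0.887, 0.461, 0.002, 0.0]
force: [0.1, 1.4, 0.0]
finger_gap: 0.5
gripper_force: 0.0
```

```bash
python3 - <<'E'
from k import *
E
```

```text
[0.43185269 0.30881982 0.20126004] tooly deg -35.03951850433055
wingtop 1655 0.05590838895484285 ((431.8367614746094, 307.6492919921875), (67.1751937866211, 15.842252731323242), 54.520179748535156)
all 2203 0.055640665912844334 ((431.86981201171875, 307.7463684082031), (67.37094116210938, 29.55286407470703), 54.392791748046875)
```

Emit:
step_arm(
  moves=[0.5,0,-0.002,-0.2,-0.0025,0.5,0,-0.002,-0.35,-0.0025,0.5,0,-0.002,-0.46,-0.0025,0.5,0,-0.002,-0.49,-0.0025,0.5,0,-0.002,-0.49,-0.0025,0.3,0,-0.002,-0.49,-0.0025,0.1,0,-0.002,-0.49,-0.0025,0.1,0,-0.002,-0.49,-0.0025,0.1,0,-0.002,-0.49,-0.0025,0.1,0,-0.002,-0.49,-0.0025],
  grip_force=80,
)

```text
t: 14.5
tcp_pos: [0.4315, 0.3086, 0.1027]
tool_rot: [0.889, 0.458, 0.001, 0.0]
force: [-0.3, 0.3, 5.7]
finger_gap: 0.176
gripper_force: 79.0
```

Emit:
step_arm(
  moves=[0.1,0,0,0.1,0,0.1,0,0,0.4,0,0.1,0,0,0.7,0,0.1,0,0,0.8,0,0.1,0.1,-0.25,0.8,0.03,0.1,0.2,-0.5,0.8,0.06,0.1,0.3,-0.75,0.8,0.09,0.1,0.4,-1.0,0.8,0.12,0.1,0.4,-1.0,0.8,0.1346],
)

```text
t: 15.62
tcp_pos: [0.5124, 0.1048, 0.2616]
tool_rot: [0.774, 0.633, 0.0, 0.001]
force: [-0.6, -0.2, -0.7]
finger_gap: 0.173
gripper_force: 78.4
```

Emit:
step_arm(
  moves=[0.1,0.1,-0.25,0,0,0.1,0.2,-0.5,0,0,0.1,0.3,-0.7,0,0,0.1,0.414,-0.867,0,0,0.1,0.414,-0.867,0,0,0.1,0.414,-0.867,0,0,0.1,0.414,-0.867,0,0],
)

```text
t: 16.5
tcp_pos: [0.5926, -0.0639, 0.2614]
tool_rot: [0.773, 0.635, -0.0, -0.001]
force: [0.3, 0.5, -1.9]
finger_gap: 0.173
gripper_force: 78.5
```

```bash
python3 - <<'E'
from m import *
M=Ro.from_quat(s['tool_rot']); mm=M.as_matrix(); print(s['tcp_pos'],'toolx deg',np.degrees(np.arctan2(mm[1,0],mm[0,0])),s['force'],s['finger_gap'])
T=M.inv().apply(P.reshape(-1,3)-s['tcp_pos']).reshape(P.shape)
m=(T[...,2]>.035)&(T[...,2]<.052)&(abs(T[...,1])<.012)&(d['z_map']>0)&(abs(T[...,0])<.045)
X=T[m]*1000; print('wing tool frame',len(X),X.min(0),X.max(0),np.median(X[:,2])); print(cv2.minAreaRect(X[:,:2].astype(np.float32)), np.polyfit(X[:,0],X[:,2],1))
k=X[X[:,0]>5]; print('ymid',(np.percentile(k[:,1],2)+np.percentile(k[:,1],98))/2)
rect('carrier',.0952,.10,-60,49); rect('jaw',.088,.0952,-90,-50)
cv2.imwrite('pics/w11.png',d['color'])
E
```

```text
[ 0.59258577 -0.0638621   0.26141295] toolx deg 78.76892733312222 [ 0.33293165  0.50236844 -1.86089927] 0.17263850097838293
wing tool frame 5334 [-31.5309091  -11.98638284  35.00291372] [33.54100175 11.94896545 51.96328964] 46.761651554648466
((1.317941665649414, -1.4253196716308594), (64.5261459350586, 23.829500198364258), 7.579622268676758) [6.87331822e-03 4.56395015e+01]
ymid -0.08260170728247118
carrier [166, 0, 105, 124, 8445] 0.0966 [array([-0.97, -8.47]), array([55.88, 88.53]), np.float64(0.08)]
jaw [209, 112, 67, 33, 822] 0.0946 [array([  0.42, -63.31]), array([51.99, 14.02]), np.float64(0.12)]
```

View pics/w11.png

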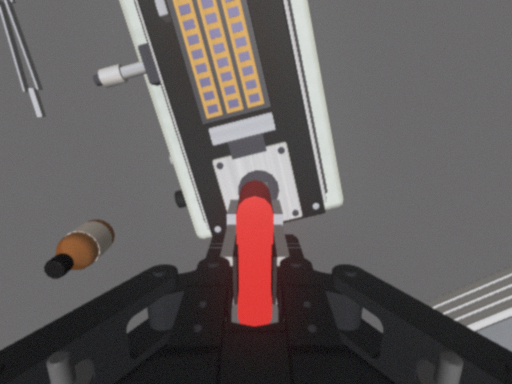

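The picture shows the wing held centred between the fingers, spanning about (255,180..320), over the collar at (260,185). I will shift 2 mm in x and lower to just above the shaft.

Emit:
step_arm(
  moves=[0.1,0.01,-0.002,-0.1,0,0.1,0.01,-0.002,-0.18,0,0.1,0.01,-0.002,-0.247,0,0.1,0.01,-0.002,-0.247,0,0.1,0.01,-0.002,-0.247,0,0.1,0.01,-0.002,-0.247,0],
)

```text
t: 17.3
tcp_pos: [0.596, -0.0656, 0.213]
tool_rot: [0.773, 0.634, 0.0, 0.001]
force: [-0.6, -0.2, -1.3]
finger_gap: 0.172
gripper_force: 78.5
```

```bash
python3 - <<'E'
from m import *
e=snap('scene'); f=snap('side')
a=cv2.resize(e['color'][170:250,190:300],(550,400),interpolation=cv2.INTER_CUBIC)
p=proj(f,[[.594,-.065,.11]])[0]; print(s['tcp_pos'],s['force'],p); 
cv2.imwrite('pics/c12.png',a)
E
```

```text
[ 0.59599577 -0.06563419  0.21297594] [-0.59397176 -0.23698562 -1.29432906] [268.96155739 192.87732766]
```

View pics/c12.png

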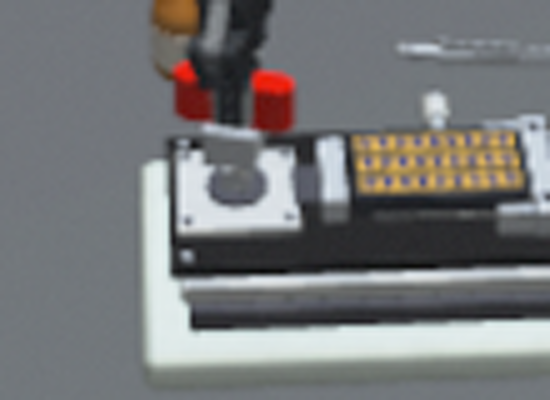

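The crop shows the key's hub over the shaft and collar at about (235,165), lined up by eye. That makes 12 pictures viewed, over the limit of 10, so from here I use numbers only.

```bash
python3 - <<'E'
from m import *
for i in range(4):
    manip.snapshot('side'); q=manip.sense(); print(q['t'],q['tcp_pos'].round(5),np.abs(q['qd']).max().round(4))
E
```

```text
17.55 [ 0.59567 -0.06554  0.21263] 0.0034
17.6 [ 0.59564 -0.06554  0.21257] 0.0019
17.65 [ 0.59564 -0.06553  0.2125 ] 0.0012
17.7 [ 0.59559 -0.06553  0.21241] 0.0046
```

Emit:
step_arm(
  moves=[0.1,-0.005,0.006,0,0,0.1,-0.005,0.006,0,0,0.1,-0.005,0.006,-0.015,0,0.1,-0.005,0.006,-0.03,0,0.1,-0.005,0.006,-0.045,0,0.1,-0.005,0.006,-0.045,0,0.1,-0.005,0.006,-0.045,0],
)

```text
t: 18.58
tcp_pos: [0.5946, -0.0643, 0.2032]
tool_rot: [0.773, 0.634, -0.0, -0.0]
force: [-0.2, -0.9, -1.5]
finger_gap: 0.172
gripper_force: 78.4
```

Emit:
step_arm(
  moves=[0.1,0,0,-0.012,0,0.1,0,0,-0.024,0,0.1,0,0,-0.036,0,0.1,0,0,-0.045,0,0.1,0,0,-0.045,0],
)

```text
t: 19.2
tcp_pos: [0.5947, -0.0643, 0.1941]
tool_rot: [0.773, 0.634, 0.0, 0.0]
force: [0.8, -0.4, -2.0]
finger_gap: 0.171
gripper_force: 78.4
```

Emit:
step_arm(
  moves=[0.1,0,0,-0.012,0,0.1,0,0,-0.022,0,0.1,0,0,-0.029,0,0.1,0,0,-0.033,0,0.1,0,0,-0.033,0],
)

```text
t: 19.82
tcp_pos: [0.5947, -0.0643, 0.1887]
tool_rot: [0.773, 0.634, 0.0, 0.0]
force: [-0.8, 1.1, 5.0]
finger_gap: 0.174
gripper_force: 79.5
```

Emit:
step_arm(
  moves=[0.1,0,0,0,-0.02,0.1,0,0,0,-0.04,0.1,0,0,0,-0.06,0.1,0,0,0,-0.08,0.1,0,0,0,-0.1,0.1,0,0,0,-0.12,0.1,0,0,0,-0.14,0.1,0,0,0,-0.16,0.1,0,0,0,-0.18,0.1,0,0,0,-0.2,0.1,0,0,0,-0.2,0.1,0,0,0,-0.2,0],
)

```text
invalid input at $.moves: expected a multiple of 5 numbers
```

Emit:
step_arm(
  moves=[0.1,0,0,0,-0.02,0.1,0,0,0,-0.04,0.1,0,0,0,-0.06,0.1,0,0,0,-0.08,0.1,0,0,0,-0.1,0.1,0,0,0,-0.12,0.1,0,0,0,-0.14,0.1,0,0,0,-0.16,0.1,0,0,0,-0.18,0.1,0,0,0,-0.2,0.1,0,0,0,-0.2],
)

```text
t: 21.2
tcp_pos: [0.5958, -0.0645, 0.1887]
tool_rot: [0.931, 0.364, 0.001, 0.001]
force: [1.5, 0.2, 3.4]
finger_gap: 0.174
gripper_force: 79.2
```

```bash
python3 - <<'E'
from m import *
M=Ro.from_quat(s['tool_rot']).as_matrix(); print(s['tcp_pos'],'toolx',np.degrees(np.arctan2(M[1,0],M[0,0])),s['force'],s['ft_torque'],s['finger_gap'])
rect('carrier',.0952,.10,-60,70); rect('jaw',.088,.0952,-90,-40)
E
```

```text
[ 0.5957934  -0.06454223  0.18873871] toolx 42.7476186272536 [1.47547969 0.20203036 3.39201478] [ 0.0343781  -0.27914379 -0.0341677 ] 0.17421986923196278
carrier [0, 0, 194, 196, 18981] 0.0966 [array([-0.81, -6.37]), array([ 56.2 , 106.87]), np.float64(0.02)]
jaw [136, 105, 79, 101, 1761] 0.0946 [array([  2.41, -58.82]), array([56.56, 25.78]), np.float64(12.63)]
```

Emit:
step_arm(
  moves=[0.1,0,0,0,-0.02,0.1,0,0,0,-0.04,0.1,0,0,0,-0.06,0.1,0,0,0,-0.08,0.1,0,0,0,-0.1,0.1,0,0,0,-0.12,0.1,0,0,0,-0.14,0.1,0,0,0,-0.15,0.1,0,0,0,-0.16,0.1,0,0,0,-0.17,0.1,0,0,0,-0.17],
)

```text
t: 22.62
tcp_pos: [0.596, -0.065, 0.1887]
tool_rot: [0.994, 0.106, 0.002, 0.001]
force: [2.2, -2.4, 5.6]
finger_gap: 0.169
gripper_force: 79.4
```

```bash
cat > t.py <<'E'
from m import *
M=Ro.from_quat(s['tool_rot']).as_matrix(); print(s['tcp_pos'],'toolx',np.degrees(np.arctan2(M[1,0],M[0,0])),s['force'],s['ft_torque'],s['tau'].round(2),s['finger_gap'])
T=((P-s['tcp_pos'])@M)*1000
m=(T[...,2]>44)&(T[...,2]<49)&(abs(T[...,1])<12)&(d['z_map']>0)&(T[...,0]>13)&(T[...,0]<40)
w=cv2.fitLine(T[m][:,:2].astype(np.float32),cv2.DIST_L2,0,.01,.01).ravel(); print('wing angle in tool',np.degrees(np.arctan2(w[1],w[0])),m.sum(),np.median(T[m][:,2]))
E
python3 t.py
```

```text
[ 0.59604627 -0.0649705   0.18872789] toolx 12.149785195715872 [ 2.23407074 -2.41784163  5.61967877] [-0.20093874 -0.4875275   0.16948246] [  0.51 -40.95 -10.06   0.18   0.88   0.17] 0.16911186449260673
wing angle in tool 0.688831 1492 46.854821099777894
```

Emit:
step_arm(
  moves=[0.1,0,0,0,-0.01,0.1,0,0,0,-0.02,0.1,0,0,0,-0.03,0.1,0,0,0,-0.03,0.1,0,0,0,-0.03],
)

```text
t: 23.3
tcp_pos: [0.5961, -0.0651, 0.1888]
tool_rot: [0.998, 0.059, 0.002, 0.001]
force: [2.8, -1.7, 5.5]
finger_gap: 0.17
gripper_force: 79.4
```

```bash
python3 t.py
```

```text
[ 0.59606753 -0.06506261  0.18876056] toolx 6.756094813332933 [ 2.76033599 -1.65039602  5.45433756] [-0.28183854 -0.51094476  0.11254082] [  0.63 -40.98 -10.03   0.24   0.9    0.14] 0.17048868812889395
wing angle in tool -1.0295769 1472 46.85608515403899
```

Emit:
step_arm(
  moves=[0.1,0,0,0,-0.01,0.1,0,0,0,-0.02,0.1,0,0,0,-0.02,0.1,0,0,0,-0.02],
)

```text
t: 23.85
tcp_pos: [0.5961, -0.0651, 0.1887]
tool_rot: [1.0, 0.028, 0.002, 0.001]
force: [3.2, -1.4, 5.3]
finger_gap: 0.168
gripper_force: 79.5
```

```bash
python3 t.py
```

```text
[ 0.59607368 -0.06511855  0.18873413] toolx 3.224931522072448 [ 3.21951843 -1.4477472   5.32370334] [-0.228525   -0.52520286  0.44525454] [  0.4  -41.   -10.     0.39   0.93   0.39] 0.1684192247938211
wing angle in tool 1.468312 1462 46.8678432225171
```

Emit:
step_arm(
  moves=[0.1,0,0,0,-0.01,0.1,0,0,0,-0.02,0.1,0,0,0,-0.02,0.1,0,0,0,-0.02],
)

```text
t: 24.4
tcp_pos: [0.5961, -0.0651, 0.1888]
tool_rot: [1.0, -0.002, 0.002, 0.002]
force: [3.0, -1.7, 4.8]
finger_gap: 0.173
gripper_force: 79.9
```

```bash
python3 t.py
```

```text
[ 0.59606538 -0.0651496   0.18875049] toolx -0.23429247866505923 [ 2.96407514 -1.71436746  4.8006314 ] [-0.31272679 -0.51334299  0.87236649] [-3.00e-02 -4.10e+01 -9.97e+00  6.90e-01  9.40e-01  8.70e-01] 0.17268414335936388
wing angle in tool -0.9355619 1463 46.83541560194664
```

Emit:
step_arm(
  moves=[0.1,0,0,0,0.01,0.1,0,0,0,0.018,0.25,0,0,0,0.018,0.4,0,0,0,0.018,0.5,0,0,0,0.018,0.5,0,0,0,0.018,0.5,0,0,0.1,0.018,0.5,0,0,0.3,0.018,0.5,0,0,0.6,0.018,0.5,-0.1,0,0.8,0.018,0.5,-0.2,0,0.8,0.018,0.5,-0.2,0,0.8,0.018],
)

```text
t: 25.95
tcp_pos: [0.5534, -0.064, 0.3482]
tool_rot: [1.0, 0.024, -0.0, -0.0]
force: [0.4, -0.2, -0.2]
finger_gap: 0.504
gripper_force: 0.0
```

```bash
python3 - <<'E'
from m import *
print(s['tcp_pos'],s['force'],s['finger_gap'])
rect('carrier',.0952,.10,-75,70); rect('top',.088,.0952,-90,70); rect('wing',.139,.146,-170,-60,60); rect('hub',.107,.116,-170,-60,60); rect('collar',.0835,.0885,-150,-95)
e=snap('scene');E=cloud(e);QE=(E[...,:2]-[.5882,.0532])@A.T*1000
m=(E[...,2]>.137)&(E[...,2]<.147)&(abs(QE[...,0])<45)&(abs(QE[...,1]+118)<45); print('scene wing',m.sum(),np.median(E[m][:,2]),cv2.minAreaRect(QE[m].astype(np.float32)))
E
```

```text
[ 0.55339262 -0.06396402  0.34820386] [ 0.4326123  -0.16792009 -0.21808651] 0.5044233779608429
carrier [86, 95, 123, 66, 4878] 0.0965 [array([ 5.41, -0.62]), array([126.91,  68.67]), np.float64(89.96)]
carrier [94, 153, 14, 17, 75] 0.0958 [array([-29.16,  56.79]), array([18.67, 10.82]), np.float64(17.91)]
top [85, 95, 44, 75, 902] 0.0942 [array([ 0.39, 46.01]), array([79.32, 35.8 ]), np.float64(0.39)]
top [192, 108, 18, 51, 476] 0.0945 [array([ -0.28, -55.91]), array([53.65, 17.2 ]), np.float64(0.07)]
wing [249, 99, 19, 74, 1194] 0.1419 [array([   0.77, -118.33]), array([67.15, 15.94]), np.float64(2.46)]
hub [267, 119, 7, 30, 168] 0.1118 [array([   1.01, -130.35]), array([29.68,  5.77]), np.float64(2.87)]
hub [243, 120, 8, 30, 188] 0.1118 [array([ 5.0000e-02, -1.0659e+02]), array([29.73,  6.36]), np.float64(2.43)]
scene wing 93 0.14222848603244043 ((1.0262832641601562, -117.92755126953125), (68.79733276367188, 16.18317985534668), 2.5999135971069336)
```

Emit:
step_arm(
  moves=[0.5,0,0.2,0,0,0.5,-0.1,0.45,-0.1,0,0.5,-0.2,0.57,-0.3,0,0.5,-0.2,0.57,-0.35,0,0.5,-0.2,0.57,-0.35,0,0.5,-0.2,0.57,-0.35,0],
)

```text
t: 26.8
tcp_pos: [0.5166, 0.0487, 0.2785]
tool_rot: [1.0, 0.023, 0.002, 0.0]
force: [-0.3, 0.2, -0.3]
finger_gap: 0.495
gripper_force: 0.0
```

```bash
python3 - <<'E'
from m import *
g=cv2.cvtColor(d['color'],cv2.COLOR_BGR2GRAY); print(s['tcp_pos'])
b=(abs(Q[...,0])<22)&(d['z_map']>0)&(P[...,2]>.078)
for a0 in list(range(-58,-40,1))+list(range(40,58,1)):
    k=b&(Q[...,1]>=a0)&(Q[...,1]<a0+1)
    if k.sum()>5: print(a0,k.sum(),int(np.median(g[k])),(np.median(P[k][:,2])*1000).round(1),end=' | ')
print()
k=(P[...,2]>.0925)&(P[...,2]<.0985)&(abs(Q[...,1])<25)&(abs(Q[...,0])<40); print('carrier x',np.percentile(Q[k][:,0],[1,99]))
for nm,r in(('L',(-20,-10)),('R',(10,20))):
    k=(Q[...,0]>r[0])&(Q[...,0]<r[1])&(Q[...,1]>40)&(Q[...,1]<60)&(g>110)&(P[...,2]>.09); print(nm,'fence bright from',np.percentile(Q[k][:,1],[1,5]))
E
```

```text
[0.5165818  0.04873024 0.27851324]
-58 69 189 94.9 | -57 64 188 95.0 | -56 70 189 94.8 | -55 65 190 94.9 | -54 69 192 94.8 | -53 64 193 94.9 | -52 66 189 94.9 | -51 55 151 94.8 | -50 65 102 95.9 | -49 73 82 96.0 | -48 60 89 96.0 | -47 65 121 96.1 | -46 63 159 96.5 | -45 64 170 96.5 | -44 61 160 96.5 | -43 74 130 96.9 | -42 68 115 96.6 | -41 63 113 96.8 | 40 69 141 96.6 | 41 68 143 96.8 | 42 61 155 96.8 | 43 70 168 96.5 | 44 66 171 96.6 | 45 60 154 96.2 | 46 70 121 96.0 | 47 69 110 95.9 | 48 60 107 96.1 | 49 52 113 95.3 | 50 76 166 94.9 | 51 65 187 94.9 | 52 70 189 95.1 | 53 62 190 94.9 | 54 69 189 95.0 | 55 63 189 95.1 | 56 65 189 95.0 | 57 63 189 95.1 | 
carrier x [-28.75509098  26.66804365]
L fence bright from [40.06758121 40.88363014]
R fence bright from [40.1126899  40.97383471]
```

The carrier fills the space from the jaw (-50 mm) to the fence (+50 mm) with no gap. The key is home, with its wing top at 142 mm, and the arm is clear.

```bash
python3 -c "
from station import manip; print(manip.sign_off())"
```

```text
the job is handed in; nothing more can be done
None
```

The job is handed in: by my depth measurements the carrier is clamped tight between fence and jaw, and the red key is fully home, turned to its stop (the torque rose well above turning friction) and released at about 27 s; I viewed 12 pictures, over the limit of 10.

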